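# Mount the vial carousel on the inclined autosampler drive and lock it

### The job

Load the autosampler: pick up the blue vial carousel by its square grip and seat it fully home on the inclined D-shaped drive shaft, its orange mark on the same side as the shaft's orange flat, and let go of it. Then throw the red lock lever all the way over, away from the robot. Do not disturb the green rack, the bottle or the jar.

Things in the scene. Friction and masses are not known exactly. Their poses are not given: they have to be found in the camera images.
- carousel_center (a point): Centre of the loose dark-blue vial carousel (0.35 kg; 130 mm across, 70 mm tall), 35 mm above its underside. Disc 14 mm thick, ten small fixed vials with tops at 34 mm, hub 51 mm across up to 40 mm, square grip above. z: up its axis. x: towards the orange stripe on the disc. Stands on the mat; the stripe points within 70 degrees of straight away from the robot.
- carousel_grip (a point): Centre of the carousel's grey square grip, 20 mm above carousel_center, same axes: a block 30 by 30 mm, sides square to x and y, 30 mm tall (40 to 70 mm above the underside), standing on the hub's flat top. Any two opposite sides may be gripped, so four grasp angles serve. Its +x side is orange.
- carousel_bore (a point): Mouth of the D bore, centre of the carousel's underside, same axes: 26.4 mm round, flat on the +x (orange) side at 7.2 mm from the axis, 40 mm deep, closed above. Not visible from above.
- carousel: The whole carousel; origin at the centre of its underside, same axes.
- drive_seat (a point): Centre of the drive's seat, the top of a steel collar 56 mm across on the sampler's sloping face. z: out along the shaft, 30 degrees from vertical, leaning to the sampler's front (robot side). x: towards the shaft's flat; an orange line on the collar points so. Carousel home: carousel_bore at this point, x with x; only that way round fits (1.2 mm clearance, 6 degrees play).
- shaft_tip (a point): Centre of the end of the steel D shaft, 34 mm along z from the seat, same axes as drive_seat. Shaft 24 mm across, its orange-painted flat 6 mm from the axis on the +x side; the last 8 mm taper in by 3.5 mm. The motor holds it stiffly (slips above 1.5 N m), at a different angle each time: the flat faces within 46 degrees of straight up the slope, away from the robot.
- sampler: Fixed white autosampler, 175 by 240 mm; wedge from 26 mm high at the front (robot side) to 127 mm at the rear. Origin: on the bench under the middle of the sloping face. x: front to rear, level; y: its left, where a side deck 40 mm high (y 75 to 160 mm) carries the lock lever. Turned up to 15 degrees; stands left or right, the mat on the other side.
- lock_tip (a point): Centre of the red ball (26 mm across) on the lock lever, a steel rod 80 mm long and 10 mm thick on a grey block on the sampler's deck. Its pivot runs along the sampler's y, at x -20, y 120, z 62 mm in the sampler's frame.
- lock (a joint): Lock lever angle, rad: 0 leaning towards the robot (unlocked), 0.5 upright, 1.0 the stop, leaning away from the robot (locked). Push the ball along the sampler's x; it travels 77 mm, takes about 1 N and stays where left. Starts at 0 to 0.1.
- rack_center (a point): Bystander: centre of a loose green vial rack, 90 by 190 by 35 mm.
- bottle_center (a point): Bystander: centre of a loose amber bottle, 72 mm across, 160 mm tall.
- jar_center (a point): Bystander: centre of a loose clear jar with blue cap, 60 mm across, 80 mm tall.
Not all that is in view belongs to the job. What is shaped like the carousel but brown or white is not meant.

How it is judged:
By the outcome, as a careful person would: the job done as asked, in the order asked, and still so for the second after the job is handed in, with the robot touching nothing.
It also fails if it takes over 61 s, if anything falls off the work surface, if the arm or the gripper's body presses on something with over 40 N, if the wrist force passes 120 N, or if a joint passes its speed limit or range.

### The arm

A 6-joint arm with a two-finger parallel gripper is mounted at the origin on the work surface. World frame = base frame: x ahead of the robot, y to its left, z up, the work surface at z = 0. Lengths are in mm, angles in rad, forces in N, time in s.
With the tool pointing down it reaches from about 300 to 775 mm from the base axis. Payload 14.6 kg.
Tool frame: the origin (TCP) lies on the front face of the gripper's body, between the roots of the fingers; the fingertips stand 73 mm ahead of it and the grasp point (between the pads) lies 54 mm ahead of it; z points along the fingers, y is the line along which they close (so a half turn about z gives the same grasp; the last joint's range is limited). The gripper opens to 85 mm and grips with 20 to 120 N. Pads are 22 mm wide; open, the fingers measure 114 mm over their backs; the gripper's body (76 mm by 85 mm) begins 54 mm behind the grasp point. The pads swing forward as they close: fully open they stand 13 mm farther back than shut.
Start: joints at [-1.195, 0.3, 1.521, -0, 1.321, -0.067], TCP at [235.651, -496.949, 303.881] pointing down, gripper open.
Joint ranges: [-3.03, 3.03], [-0.79, 2.21], [0.23, 2.52], [-1.04, 4.18], [0, 3.07], [-2.55, 2.55]. Speed limits (rad/s): [2.22, 2.22, 2.57, 3.14, 3.14, 3.14].

### API

Orientations are given as a rotation vector (axis times angle).
In Python, from plant import state, imaging, ctrl gives the robot as it stands. The module is installed in compiled form; this text tells all that it offers.
- The arm moves only by the tool jog_arm, never from a script. Its argument "steps" is a list of rows, each an object with "dp": the shift along the tool's x, y, z in cm, a list of three; "rotation": the turn, a rotation vector about the tool's x, y, z in degrees, a list of three; "jaw": the opening in per cent of the stroke, from 0 (shut) to 100 (fully open). In form: [{"dp": [x, y, z], "rotation": [ax, ay, az], "jaw": jaw}, ...]. A call has 1 to 20 rows; each row is the pose to reach, as a shift and turn from the pose commanded when the call began, along the tool's axes at that moment; what a row does not reach only later rows make up. A row lasts 1/12 s, in which the tool goes at most 41.7 mm and 7.16 degrees, less where a joint would pass 70% of its speed; a pose out of reach is approached as far as the arm can. A call with a gripper value outside its range is refused whole. The fingers move at their own pace and stop on an object; the grip force is fixed at half the most. Time passes only in rows, so rows that repeat a pose let the fingers close. It gives the time, the measured TCP pose, the force, the opening and the grip force at its end, in the units of the state.
- state(): the state, without advancing time (a new reading comes with each control period).
- imaging.grab_frame(name): name is "scene" or "top" or "wrist"; returns (picture, depth): 420x560x3 uint8, red, green, blue; 420x560 float32, mm along the optical axis (not along the pixel's ray), 0 where there is no reading.
- imaging.calibration(name): a dict with "K" (3x3 intrinsics, pixels), "k1" (the pictures are not rectified: a ray, as slopes to the right and down, at radius r is drawn at 1 + k1 r^2 times it, then the intrinsics apply), "R" (3x3) and "t" (3): a world point X has camera coordinates R X + t. Camera axes: x right, y down, z forward; pixel columns grow to the right and rows downward; lengths in mm; the calibration is good to about 2 mm. A picture is of the moment at which its call begins: read the wrist's pose just before it. calibration takes no time and is no camera call; for the wrist camera it gives the pose at the moment of the call.
- ctrl.finish_job(): hands the job in; it is judged then, once.
Trained networks look in the newest picture that a camera, given by its name, has taken for a name from the list of things; names that differ only in an ending like _2 or _b are one class to them, and where a whole thing is asked for, a point or a joint stands for the part that bears it (a point fixed in the world has none). Each returns a list of dicts, best first, with "confidence" (0 to 1); they miss things now and then, are a little off and sometimes report something else, mostly with a low value. They report only what shows in the picture. A call takes as long as a camera call. They do not tell look-alikes from the thing itself.
- imaging.outline_of(camera, name): "pixels" (420x560 bool, what is visible of it) and "rect" ([left, top, right, bottom] in pixels, round what is visible of it).
The state is a dict: "t": time; "qpos": joint angles; "qvel": joint speeds; "joint_efforts": joint torques, N m; "tool_pos": TCP position; "orientation": TCP orientation; "contact_force": force on the tool from outside, world axes, zero at the start; "torque": the same for the moment, N m; "grip_width": finger opening in mm; "finger_force": force on a finger pad.
Only numpy, scipy, OpenCV 4.12 (cv2) and the standard library are available. Lean on these libraries where they do the work, as an engineer would, in place of code of your own. Each camera call takes 0.05 s, during which the arm holds its last target. There are 200 camera calls.

## Working session

There is one attempt and no reset: what is moved stays moved. The work goes in short steps, Python scripts to look and compute and a tool call to move; the robot and the scene stay as the last step left them, time stands still between calls to the robot, and variables do not carry over. Pictures are saved under pics/ and viewed, at most 10 in all, crops included, and the job is handed in when it is done.

Besides the shell and the picture viewer there is one more tool, called as name([rows], argument=value, ...), one row to a line, values as JSON. jog_arm: Moves the arm, as the interface text tells. Its arguments: {"type":"object","properties":{"steps":{"type":"array"}},"required":["steps"]}

```bash
mkdir -p pics
cat > h.py <<'E'
import numpy as np, cv2
from scipy.spatial.transform import Rotation as Rn
from plant import state, imaging, ctrl
def cloud(cam,depth,cal=None):
    c=cal or imaging.calibration(cam); K=np.array(c["K"]); R=np.array(c["R"]); t=np.array(c["t"])
    v,u=np.mgrid[0:depth.shape[0],0:depth.shape[1]]
    p=np.stack([u,v],-1).reshape(-1,1,2).astype(float)
    s=cv2.undistortPoints(p,K,np.array([c["k1"],0,0,0,0])).reshape(depth.shape+(2,))
    X=np.concatenate([s,np.ones(depth.shape+(1,))],-1)*depth[...,None]
    return (X-t)@R
def proj(cam,P,cal=None):
    c=cal or imaging.calibration(cam); R=np.array(c["R"])
    return cv2.projectPoints(np.atleast_2d(P).astype(float),cv2.Rodrigues(R)[0],np.array(c["t"],float),np.array(c["K"]),np.array([c["k1"],0,0,0,0.]))[0].reshape(-1,2)
def save(n,im): cv2.imwrite("pics/"+n+".png",np.ascontiguousarray(im[...,::-1]))
E
python3 - <<'E'
from h import *
s=state();print({k:np.round(v,3) for k,v in s.items()})
for cam in("top","scene"):
    im,d=imaging.grab_frame(cam); np.savez(cam,im=im,d=d); P=cloud(cam,d)
    save(cam,im)
    for n in("carousel","sampler","lock_tip","shaft_tip","carousel_grip","drive_seat","rack_center","bottle_center","jar_center"):
        for o in imaging.outline_of(cam,n)[:3]:
            m=o["pixels"]&(d>0); 
            print(cam,n,round(o["confidence"],2),o["rect"],np.round(np.median(P[m],0)) if m.any() else None, np.round(np.percentile(P[m],[2,98],axis=0)).tolist() if m.any() else None)
E
```

```text
{'t': np.float64(0.0), 'qpos': array([-1.195,  0.301,  1.522, -0.   ,  1.321, -0.067]), 'qvel': array([ 0.001, -0.001,  0.001, -0.002,  0.   ,  0.001]), 'joint_efforts': array([-0.0000e+00, -5.4350e+01, -3.6179e+01, -0.0000e+00,  4.0000e-03,
       -0.0000e+00]), 'tool_pos': array([ 235.593, -496.815,  303.284]), 'orientation': array([-3.064, -0.69 ,  0.   ]), 'contact_force': array([ 0.777, -0.042, -0.499]), 'torque': array([ 0.016,  0.013, -0.02 ]), 'finger_force': np.float64(0.0), 'grip_width': np.float64(85.302)}
top carousel 0.95 [364.2, 166.4, 407.3, 209.1] [ 591. -353.   16.] [[536.0, -417.0, 1.0], [651.0, -298.0, 72.0]]
top carousel 0.63 [307.1, 185.7, 350.5, 229.6] [ 535. -169.   19.] [[478.0, -228.0, 6.0], [595.0, -110.0, 75.0]]
top carousel 0.63 [328.3, 127.0, 369.0, 171.7] [ 722. -238.   15.] [[667.0, -299.0, 1.0], [784.0, -181.0, 72.0]]
top sampler 0.77 [171.5, 164.9, 255.6, 230.4] [558. 186.  67.] [[474.0, 80.0, 25.0], [649.0, 309.0, 128.0]]
top lock_tip 0.52 [181.7, 209.7, 191.8, 227.5] [493. 267. 139.] [[478.0, 256.0, 72.0], [516.0, 278.0, 147.0]]
top shaft_tip 0.54 [
[... 2048 characters left out ...]
0]]
scene rack_center 0.63 [275.4, 266.1, 340.2, 303.5] [812.  15.  36.] [[751.0, -76.0, 5.0], [853.0, 107.0, 41.0]]
scene bottle_center 0.82 [138.6, 181.0, 163.9, 225.7] [ 362. -399.   86.] [[323.0, -434.0, 1.0], [377.0, -366.0, 161.0]]
scene bottle_center 0.19 [207.5, 226.0, 248.7, 256.4] [ 554. -176.   21.] [[492.0, -229.0, 10.0], [599.0, -117.0, 76.0]]
scene bottle_center 0.17 [339.0, 173.8, 346.5, 195.8] [501. 268. 127.] [[485.0, 257.0, 80.0], [519.0, 277.0, 148.0]]
scene jar_center 0.57 [358.2, 146.2, 372.1, 171.1] [328. 446.  50.] [[291.0, 428.0, 1.0], [344.0, 474.0, 83.0]]
scene jar_center 0.53 [339.5, 176.4, 346.1, 200.9] [501. 268. 128.] [[334.0, 257.0, 0.0], [518.0, 352.0, 148.0]]
```

Run:
```python
from h import *
im=np.load("top.npz")["im"]
a=cv2.resize(im[90:300,110:430],None,fx=2.5,fy=2.5,interpolation=cv2.INTER_CUBIC)
save("topcrop",a)
```

```text
(no output)
```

View pics/topcrop.png

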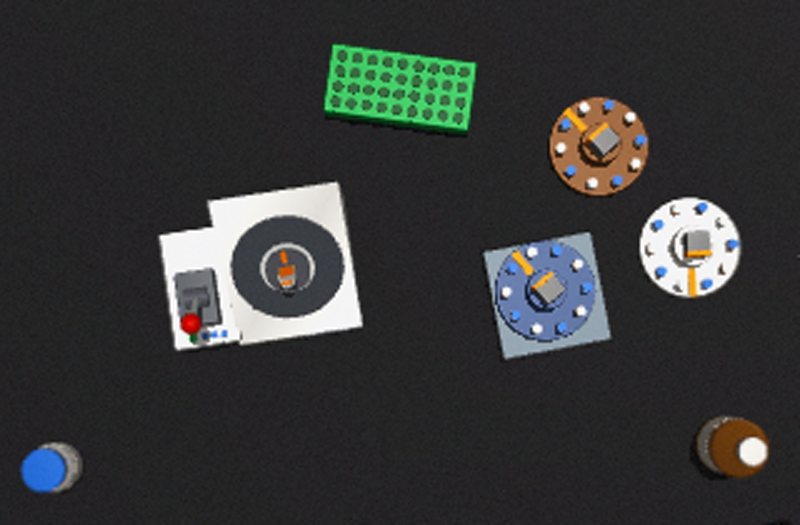

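The top view shows the blue carousel at crop (547,290) on the grey mat, with its stripe pointing up-left. The sampler is on the left with its shaft at (287,270), the red ball is at (190,323), and the brown and white look-alikes are on the right. Next I'll make rough pose estimates and set up a move helper.

```bash
cat >> h.py <<'E'
import json
def cmd(): 
    c=json.load(open("cmd.json")); return np.array(c["p"]),Rn.from_rotvec(c["r"])
def setcmd(dp,rot):  # record a call made with this last row
    p,R=cmd(); p=p+R.apply(np.array(dp)*10.); R=R*Rn.from_rotvec(np.radians(rot))
    json.dump({"p":p.tolist(),"r":R.as_rotvec().tolist()},open("cmd.json","w")); s=state()
    print("cmd",np.round(p,1),"meas",np.round(s["tool_pos"],1),"roterr deg",np.round(np.degrees((R.inv()*Rn.from_rotvec(s["orientation"])).as_rotvec()),2),"F",np.round(s["contact_force"],1),"T",np.round(s["torque"],2),"t",round(s["t"],2),"w",round(s["grip_width"],1),"q",np.round(s["qpos"],2))
def delta(p,Rt):
    p0,R0=cmd(); d=R0.inv().apply(np.array(p)-p0)/10; r=np.degrees((R0.inv()*Rt).as_rotvec())
    print("dp",np.round(d,2),"rot",np.round(r,2),"rows>=",max(np.linalg.norm(d)/4.17,np.linalg.norm(r)/7.16).round(1)); return d,r
def frame(z,x):
    z=np.array(z,float);z/=np.linalg.norm(z);x=np.array(x,float);x-=z*(x@z);x/=np.linalg.norm(x)
    return Rn.from_matrix(np.stack([x,np.cross(z,x),z],1))
E
python3 - <<'E'
from h import *
s=state(); json.dump({"p":[235.651,-496.949,303.881],"r":s["orientation"].tolist()},open("cmd.json","w"))
D=np.load("top.npz");im,d=D["im"],D["d"];P=cloud("top",d)
hsv=cv2.cvtColor(im,cv2.COLOR_RGB2HSV)
near=lambda c,r:(np.hypot(P[...,0]-c[0],P[...,1]-c[1])<r)&(d>0)
g=near((537,-169),35)&(P[...,2]>66); print("grip top",P[g].mean(0),g.sum())
dk=near((537,-169),70)&(P[...,2]<28)&(P[...,2]>8);
print("disc circle",cv2.minEnclosingCircle(P[dk][:,:2].astype(np.float32)),np.median(P[dk][:,2]))
o=near((537,-169),75)&(hsv[...,0]>8)&(hsv[...,0]<25)&(hsv[...,1]>150)&(P[...,2]<35);c=P[o].mean(0)
print("stripe",c,o.sum(),np.degrees(np.arctan2(c[1]-P[g].mean(0)[1],c[0]-P[g].mean(0)[0])))
# slope plane: white sampler pix right part
w=near((570,160),130)&(hsv[...,1]<40)&(hsv[...,2]>150)&(P[...,2]>28)
Q=P[w]
for i in range(10):
    A=np.c_[Q[:,:2],np.ones(len(Q))];k=np.linalg.lstsq(A,Q[:,2],rcond=None)[0];Q=Q[abs(A@k-Q[:,2])<max(3,30-4*i)]
n=np.array([-k[0],-k[1],1]);n/=np.linalg.norm(n);print("plane",k,"tilt",np.degrees(np.arccos(n[2])),"yaw",np.degrees(np.arctan2(k[1],k[0])),len(Q))
cal=imaging.calibration("wrist");R=np.array(cal["R"]);C=-R.T@np.array(cal["t"]);T=Rn.from_rotvec(s["orientation"])
print("cam in tool",T.inv().apply(C-s["tool_pos"]),"R cam axes in tool\n",(T.inv().as_matrix()@R.T).round(2),cal["K"])
E
```

```text
grip top [ 536.96679222 -170.49137325   73.72621662] 94
disc circle ((536.6976928710938, -169.57469177246094), 69.51795196533203) 17.1063222405703
stripe [ 572.86574652 -141.20771861   16.83857982] 31 39.20496642781362
plane [ 5.67729918e-01  8.75706438e-02 -2.58753722e+02] tilt 29.87495394886894 yaw 8.76859737940927 842
cam in tool [ 79.91665199  -0.25338027 -69.45354668] R cam axes in tool
 [[ 0.   -0.95 -0.31]
 [ 1.    0.    0.  ]
 [-0.   -0.31  0.95]] [[358.38669319   0.         278.02234279]
 [  0.         358.38669319 206.86253458]
 [  0.           0.           1.        ]]
```

Run:
```python
from h import *
a=np.radians(129.);delta([537,-170,260],frame([0,0,-1],[np.cos(a),np.sin(a),0]))
```

```text
dp [ 41.24 -16.63   4.39] rot [   0.     -0.   -103.63] rows>= 14.5
```

jog_arm([
  {"dp": [41.2, -16.6, 4.4], "rotation": [0, 0, -103.6], "jaw": 100},
  {"dp": [41.2, -16.6, 4.4], "rotation": [0, 0, -103.6], "jaw": 100},
  {"dp": [41.2, -16.6, 4.4], "rotation": [0, 0, -103.6], "jaw": 100},
  {"dp": [41.2, -16.6, 4.4], "rotation": [0, 0, -103.6], "jaw": 100},
  {"dp": [41.2, -16.6, 4.4], "rotation": [0, 0, -103.6], "jaw": 100},
  {"dp": [41.2, -16.6, 4.4], "rotation": [0, 0, -103.6], "jaw": 100},
  {"dp": [41.2, -16.6, 4.4], "rotation": [0, 0, -103.6], "jaw": 100},
  {"dp": [41.2, -16.6, 4.4], "rotation": [0, 0, -103.6], "jaw": 100},
  {"dp": [41.2, -16.6, 4.4], "rotation": [0, 0, -103.6], "jaw": 100},
  {"dp": [41.2, -16.6, 4.4], "rotation": [0, 0, -103.6], "jaw": 100},
  {"dp": [41.2, -16.6, 4.4], "rotation": [0, 0, -103.6], "jaw": 100},
  {"dp": [41.2, -16.6, 4.4], "rotation": [0, 0, -103.6], "jaw": 100},
  {"dp": [41.2, -16.6, 4.4], "rotation": [0, 0, -103.6], "jaw": 100},
  {"dp": [41.2, -16.6, 4.4], "rotation": [0, 0, -103.6], "jaw": 100},
  {"dp": [41.2, -16.6, 4.4], "rotation": [0, 0, -103.6], "jaw": 100},
  {"dp": [41.2, -16.6, 4.4], "rotation": [0, 0, -103.6], "jaw": 100},
  {"dp": [41.2, -16.6, 4.4], "rotation": [0, 0, -103.6], "jaw": 100},
  {"dp": [41.2, -16.6, 4.4], "rotation": [0, 0, -103.6], "jaw": 100},
])

```text
t: 2.5
tool_pos: [536.8, -170.5, 259.9]
orientation: [1.357, 2.833, 0.0]
contact_force: [-1.3, -0.4, 0.4]
grip_width: 85.5
finger_force: 0.0
```

Run:
```python
from h import *
setcmd([41.2,-16.6,4.4],[0,0,-103.6])
cal=imaging.calibration("wrist");im,d=imaging.grab_frame("wrist");P=cloud("wrist",d,cal);save("w1",im);np.savez("w1",im=im,d=d,P=P)
near=(np.hypot(P[...,0]-537,P[...,1]+170)<90)&(d>0)
g=near&(P[...,2]>68);Q=P[g];g2=Q[:,2]>np.percentile(Q[:,2],60)-3;Q=Q[g2]
(c,sz,an)=cv2.minAreaRect(Q[:,:2].astype(np.float32));print("grip",c,sz,an,np.median(Q[:,2]))
hsv=cv2.cvtColor(im,cv2.COLOR_RGB2HSV)
o=near&(hsv[...,0]>8)&(hsv[...,0]<25)&(hsv[...,1]>150)&(P[...,2]<30)&(P[...,2]>10);q=P[o];m=q.mean(0)
v=np.linalg.svd(q[:,:2]-m[:2])[2][0];print("stripe",m,len(q),"dir",np.degrees(np.arctan2(v[1],v[0])),"from grip",np.degrees(np.arctan2(m[1]-c[1],m[0]-c[0])))
dk=near&(P[...,2]<24)&(P[...,2]>12);print(cv2.minEnclosingCircle(P[dk][:,:2].astype(np.float32)),np.median(P[dk][:,2]))
```

```text
cmd [ 536.8 -170.4  259.9] meas [ 536.8 -170.5  259.9] roterr deg [-0.   -0.    0.14] F [-1.3 -0.4  0.4] T [ 0.02 -0.02  0.03] t 2.5 w 85.5 q [-0.37  0.37  1.54  0.    1.24 -1.05]
grip (532.6030883789062, -164.84542846679688) (142.9686279296875, 24.315860748291016) 38.9229736328125 263.51520672309323
stripe [ 539.49578111 -193.40791305   25.20235931] 145 dir 4.698503818298648 from grip -76.43278825696547
((534.7476196289062, -170.12303161621094), 65.28504180908203) 17.38975778721125
```

View pics/w1.png

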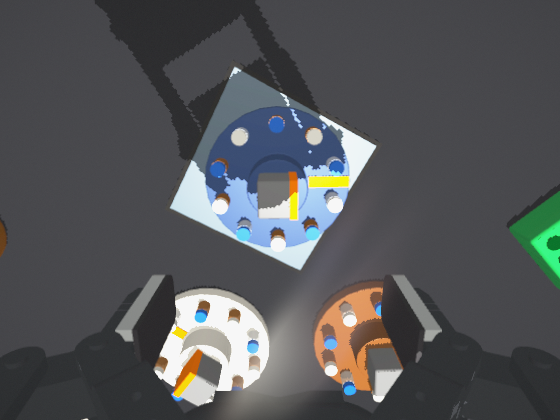

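The wrist view shows the blue carousel centred near (277,190), with its stripe and orange side to image right, which is tool +y as intended. The look-alikes are near the fingers at the bottom. I'll redo the numbers with the fingers excluded.

Run:
```python
from h import *
D=np.load("w1.npz");im,d,P=D["im"],D["d"],D["P"]
near=(np.hypot(P[...,0]-537,P[...,1]+170)<85)&(d>0)&(P[...,2]<90)
g=near&(P[...,2]>60);Q=P[g];h=np.percentile(Q[:,2],70);Q=Q[Q[:,2]>h-4]
c,sz,an=cv2.minAreaRect(Q[:,:2].astype(np.float32));print("grip",c,sz,an,np.median(Q[:,2]),Q[:,:2].mean(0))
hsv=cv2.cvtColor(im,cv2.COLOR_RGB2HSV)
o=near&(hsv[...,0]>8)&(hsv[...,0]<33)&(hsv[...,1]>140)&(P[...,2]<24)&(P[...,2]>12);o[:, :305]=0
n,l,st,cc=cv2.connectedComponentsWithStats(o.astype(np.uint8));i=1+np.argmax(st[1:,4]);q=P[l==i];m=q.mean(0)
v=np.linalg.svd(q[:,:2]-m[:2])[2][0];print("stripe",m,len(q),"dir",np.degrees(np.arctan2(v[1],v[0])),"from grip",np.degrees(np.arctan2(m[1]-c[1],m[0]-c[0])))
dk=near&(P[...,2]<20)&(P[...,2]>13)&(hsv[...,0]>100)&(hsv[...,0]<130);print(cv2.minEnclosingCircle(P[dk][:,:2].astype(np.float32)),np.median(P[dk][:,2]))
print(np.percentile(P[near][:,2],[1,5,50]))
```

```text
grip (534.8399047851562, -169.49392700195312) (30.361148834228516, 30.84333610534668) 38.79700469970703 73.34356477053208 [ 534.48993549 -168.67426495]
stripe [ 570.34435221 -140.79837893   17.830233  ] 404 dir 39.37714800539048 from grip 38.94597674234997
((534.7476196289062, -170.12303161621094), 65.28504180908203) 17.358326871011748
[-1.49451734 -0.57514868 17.05687804]
```

Run:
```python
from h import *
a=np.radians(128.95);delta([535,-169.7,121],frame([0,0,-1],[np.cos(a),np.sin(a),0]))
```

```text
dp [ 0.17 -0.09 13.89] rot [0.   0.   0.02] rows>= 3.3
```

jog_arm([
  {"dp": [0.17, -0.09, 4], "rotation": [0, 0, 0], "jaw": 90},
  {"dp": [0.17, -0.09, 8], "rotation": [0, 0, 0], "jaw": 80},
  {"dp": [0.17, -0.09, 11], "rotation": [0, 0, 0], "jaw": 80},
  {"dp": [0.17, -0.09, 12.9], "rotation": [0, 0, 0], "jaw": 80},
  {"dp": [0.17, -0.09, 13.9], "rotation": [0, 0, 0], "jaw": 80},
  {"dp": [0.17, -0.09, 13.9], "rotation": [0, 0, 0], "jaw": 60},
  {"dp": [0.17, -0.09, 13.9], "rotation": [0, 0, 0], "jaw": 40},
  {"dp": [0.17, -0.09, 13.9], "rotation": [0, 0, 0], "jaw": 20},
  {"dp": [0.17, -0.09, 13.9], "rotation": [0, 0, 0], "jaw": 10},
  {"dp": [0.17, -0.09, 13.9], "rotation": [0, 0, 0], "jaw": 10},
  {"dp": [0.17, -0.09, 13.9], "rotation": [0, 0, 0], "jaw": 10},
  {"dp": [0.17, -0.09, 13.9], "rotation": [0, 0, 0], "jaw": 10},
])

```text
t: 3.55
tool_pos: [535.7, -169.9, 122.8]
orientation: [1.352, 2.832, 0.0]
contact_force: [-0.8, 0.8, 6.3]
grip_width: 29.2
finger_force: 61.1
```

Run:
```python
from h import *
setcmd([.17,-.09,13.9],[0,0,0])
```

```text
cmd [ 535.  -169.7  120.9] meas [ 535.7 -169.9  122.8] roterr deg [-0.08 -0.16  0.01] F [-0.8  0.8  6.3] T [-0.09  0.26 -0.08] t 3.55 w 29.2 q [-0.37  0.54  1.64 -0.    0.96 -1.05]
```

Run:
```python
from h import *
psi=np.radians(8.77);ez=np.array([-.5*np.cos(psi),-.5*np.sin(psi),np.cos(np.pi/6)]);ex=np.array([np.cos(psi)*np.cos(np.pi/6),np.sin(psi)*np.cos(np.pi/6),.5]);ey=np.cross(ez,ex)
D=np.load("top.npz");im,d=D["im"],D["d"];P=cloud("top",d);hsv=cv2.cvtColor(im,cv2.COLOR_RGB2HSV)
near=(np.hypot(P[...,0]-562,P[...,1]-155)<45)&(d>0)
L=lambda X:np.stack([X@ex,X@ey,X@ez],-1)
q=L(P[near]);print("heights",np.percentile(q[:,2],[1,10,25,50,75,90,95,99]))
o=near&(hsv[...,0]>3)&(hsv[...,0]<25)&(hsv[...,1]>140)
for (v,u) in np.argwhere(o): print(u,v,im[v,u],L(P[v,u]).round(1))
t=P[near][q[:,2]>np.percentile(q[:,2],95)-6];print("tip",t.mean(0),L(t.mean(0)),len(t))
```

```text
heights [-232.38771564 -228.54713352 -225.41878027 -221.95365556 -216.59104689
 -210.29118089 -190.82192891 -180.96895041]
223 190 [152  83  33] [ 568.9   69.9 -210.7]
222 191 [203  93   0] [ 563.4   74.  -216.6]
223 191 [234 100   0] [ 564.    70.8 -214.1]
222 192 [168  92  34] [ 561.3   74.4 -213.8]
223 192 [236 102   0] [ 559.3   71.7 -217.1]
224 192 [160  89  36] [ 558.5   68.7 -217.8]
222 193 [165  90  37] [ 555.4   75.5 -219.5]
223 193 [237 103   0] [ 556.1   72.2 -216.7]
224 193 [171  84   1] [ 556.4   69.  -215. ]
223 194 [237 103   0] [ 553.8   72.6 -214.5]
224 194 [236 102   0] [ 553.5   69.5 -214. ]
223 195 [132  86  59] [ 545.8   74.2 -224.5]
225 196 [137  80  42] [ 544.3   68.  -218.1]
226 196 [148  89  51] [ 545.4   64.7 -214.7]
227 196 [167 111  70] [ 548.    61.  -207.9]
222 197 [178  91  23] [ 543.3   77.6 -216.2]
223 197 [198  84   0] [ 542.6   74.6 -216.8]
224 197 [199  83   0] [ 544.7   71.  -211. ]
225 197 [198  82   0] [ 544.5   67.9 -210.3]
226 197 [198  82   0] [ 547.9   64.1 -201.9]
227 197 [171 112  66] [ 546.8   61.2 -203.1]
222 198 [200  84   0] [ 545.3   
[... 259 characters left out ...]
 [ 545.3   73.9 -196.4]
224 199 [201  83   0] [ 547.4   70.3 -190.9]
225 199 [200  79   0] [ 545.8   67.5 -193.2]
226 199 [211  85   0] [ 547.    64.2 -189.6]
222 200 [195  99  17] [ 545.2   76.9 -190.5]
223 200 [167 105  59] [ 543.7   74.1 -192.7]
224 200 [179 112  58] [ 544.5   70.8 -189.9]
224 202 [217 148  93] [ 543.2   70.9 -178.5]
225 202 [218 120  45] [ 540.3   68.4 -183.5]
226 202 [234 103   0] [ 541.1   65.2 -180.7]
222 203 [181 113  64] [ 540.3   77.6 -179.7]
223 203 [236 104   0] [ 538.8   74.8 -181.7]
224 203 [225 124  29] [ 535.2   72.5 -188.1]
225 203 [206 132  72] [ 537.5   68.9 -182.3]
tip [543.87948637 154.55574632 109.02642148] [ 540.42750883   69.82431021 -186.12310012] 44
```

jog_arm([
  {"dp": [0, 0, -3], "rotation": [0, 0, 0], "jaw": 10},
  {"dp": [0, 0, -6], "rotation": [0, 0, 0], "jaw": 10},
  {"dp": [0, 0, -10], "rotation": [0, 0, 0], "jaw": 10},
  {"dp": [0, 0, -14], "rotation": [0, 0, 0], "jaw": 10},
  {"dp": [0, 0, -17], "rotation": [0, 0, 0], "jaw": 10},
])

```text
t: 3.97
tool_pos: [534.9, -169.6, 295.0]
orientation: [1.352, 2.832, 0.0]
contact_force: [0.6, 0.0, -3.5]
grip_width: 29.0
finger_force: 61.4
```

```bash
cat >> h.py <<'E'
def samp(psi_deg):
    psi=np.radians(psi_deg);ez=np.array([-.5*np.cos(psi),-.5*np.sin(psi),np.cos(np.pi/6)]);ex=np.array([np.cos(psi)*np.cos(np.pi/6),np.sin(psi)*np.cos(np.pi/6),.5]);return np.stack([ex,np.cross(ez,ex),ez])
def matetool(E,flat):
    f=np.radians(flat);cx=np.cos(f)*E[0]+np.sin(f)*E[1];return frame(-E[2],np.cross(E[2],cx))
E
python3 - <<'E'
from h import *
setcmd([0,0,-17],[0,0,0])
E=samp(8.77);R=matetool(E,10);seat=np.array([541,70,-216])@E;print("seat",seat)
p=seat+200*E[2]-97*R.as_matrix()[:,0];print(p);delta(p,R)
E
```

```text
cmd [ 535.  -169.7  290.9] meas [ 534.9 -169.6  295. ] roterr deg [-0.1  -0.17  0.01] F [ 0.6  0.  -3.5] T [-0.   -0.09 -0.01] t 3.97 w 29.0 q [-0.37  0.33  1.5   0.    1.31 -1.05]
seat [559.1064893  157.08261586  83.43851278]
[489.25707595  49.65037668 265.06553016]
dp [19.93 10.24  2.58] rot [-28.32 -10.36  19.74] rows>= 5.4
```

jog_arm([
  {"dp": [3.3, 1.7, 0], "rotation": [-4.7, -1.7, 3.3], "jaw": 10},
  {"dp": [6.6, 3.4, 0], "rotation": [-9.4, -3.4, 6.6], "jaw": 10},
  {"dp": [9.9, 5.1, 0.5], "rotation": [-14.1, -5.1, 9.9], "jaw": 10},
  {"dp": [13.2, 6.8, 1], "rotation": [-18.9, -6.9, 13.2], "jaw": 10},
  {"dp": [16.6, 8.5, 1.8], "rotation": [-23.6, -8.6, 16.4], "jaw": 10},
  {"dp": [19.9, 10.2, 2.6], "rotation": [-28.3, -10.4, 19.7], "jaw": 10},
  {"dp": [19.9, 10.2, 2.6], "rotation": [-28.3, -10.4, 19.7], "jaw": 10},
  {"dp": [19.9, 10.2, 2.6], "rotation": [-28.3, -10.4, 19.7], "jaw": 10},
  {"dp": [19.9, 10.2, 2.6], "rotation": [-28.3, -10.4, 19.7], "jaw": 10},
])

```text
t: 4.72
tool_pos: [489.2, 49.2, 265.6]
orientation: [1.583, 2.214, 0.509]
contact_force: [0.3, 0.2, -3.3]
grip_width: 28.9
finger_force: 61.1
```

Run:
```python
from h import *
setcmd([19.9,10.2,2.6],[-28.3,-10.4,19.7])
cal=imaging.calibration("wrist");im,d=imaging.grab_frame("wrist");P=cloud("wrist",d,cal);save("w2",im);np.savez("w2",im=im,d=d,P=P,R=cal["R"],t=cal["t"])
```

```text
cmd [489.2  49.2 264.9] meas [489.2  49.2 265.6] roterr deg [-0.    0.01 -0.08] F [ 0.3  0.2 -3.3] T [-0.12  0.6  -0.02] t 4.72 w 28.9 q [-0.    0.04  1.97  0.13  0.61 -0.42]
```

View pics/w2.png

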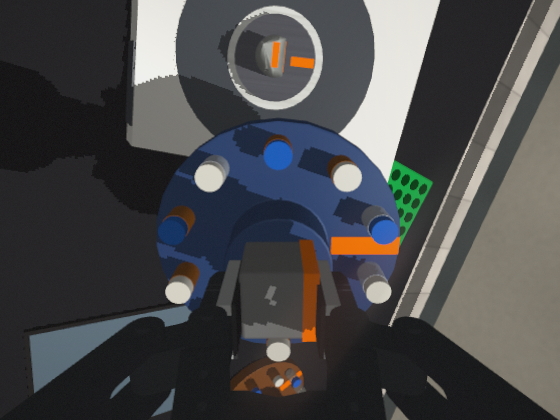

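The collar ring is centred near (276,58), and its orange line at (302,62) runs to image right. The held carousel's orange stripe at (365,245) points the same way. Next I'll measure both in the tool frame.

Run:
```python
from h import *
D=np.load("w2.npz");im,d,P=D["im"],D["d"],D["P"];s=state()
T=Rn.from_rotvec(s["orientation"]);X=T.inv().apply((P-s["tool_pos"]).reshape(-1,3)).reshape(P.shape)
hsv=cv2.cvtColor(im,cv2.COLOR_RGB2HSV);v,u=np.mgrid[0:420,0:560]
org=(hsv[...,0]>3)&(hsv[...,0]<25)&(hsv[...,1]>170)&(d>0)
def plane(Q,n=8):
    for i in range(n):
        A=np.c_[Q[:,:2],np.ones(len(Q))];k=np.linalg.lstsq(A,Q[:,2],rcond=None)[0];r=A@k-Q[:,2];Q=Q[abs(r)<max(1.5,6-i)]
    return k,len(Q)
# collar ring: bright pixels
rr=np.hypot(u-276,v-58)
col=(rr<58)&(rr>38)&(hsv[...,2]>130)&(hsv[...,1]<60)&(d>0)&(v<112)
n,l,st,_=cv2.connectedComponentsWithStats(col.astype(np.uint8));i=1+np.argmax(st[1:,4]);Q=X[l==i]
print("ring z",np.percentile(Q[:,2],[5,50,95]),plane(Q),st[i])
# circle fit via ellipse of outer mask
print("ring circle",cv2.minEnclosingCircle(Q[:,:2].astype(np.float32)),"fit",cv2.fitEllipse(Q[:,:2].astype(np.float32)))
face=(rr<100)&(rr>60)&(d>0)&(v<112)&(X[...,2]>150);print("dark ring plane",plane(X[face]))
ch=(rr<36)&(d>0);q=X[ch];print("center heights",np.percentile(q[:,2],[1,5,10,25,50,75]))
tip=q[q[:,2]<np.percentile(q[:,2],1)+5];print("tip",tip.mean(0),len(tip),cv2.minEnclosingCircle(tip[:,:2].astype(np.float32)))
st_=org&(u>286)&(u<325)&(v<80);q=X[st_];m=q.mean(0);w=np.linalg.svd(q[:,:2]-m[:2])[2][0];print("line",m,len(q),np.degrees(np.arctan2(w[1],w[0])))
fl=org&(u<286)&(u>262)&(v<80);q=X[fl];m=q.mean(0);vv=np.linalg.svd(q-m)[2];print("flat",m,len(q),"normal",vv[2],"axes",vv[:2])
# held carousel
st_=org&(u>328)&(v>225)&(v<265);q=X[st_];m=q.mean(0);w=np.linalg.svd(q[:,:2]-m[:2])[2][0];print("c stripe",m,len(q),np.degrees(np.arctan2(w[1],w[0])))
dk=(hsv[...,0]>100)&(hsv[...,0]<130)&(hsv[...,1]>90)&(d>0)&(v>115)&(v<300)&(X[...,2]>85)&(X[...,2]<125)
q=X[dk];k=plane(q);print("disc plane",k,np.percentile(q[:,2],[5,50,95]))
A=abs(np.c_[q[:,:2],np.ones(len(q))]@k[0]-q[:,2])<3;print("disc circ",cv2.minEnclosingCircle(q[A][:,:2].astype(np.float32)),q[A][:,0].max(),np.percentile(q[A][:,1],[0,100]))
g=(hsv[...,1]<60)&(u>243)&(u<300)&(v>240)&(v<342)&(d>0);print("grip top z",np.percentile(X[g][:,2],[2,10,50,90]))
```

```text
ring z [204.82644147 206.62234049 207.88605953] (array([-1.29137970e-03,  1.57522100e-03,  2.06784833e+02]), 1552) [ 232    5   91  105 1687]
ring circle ((100.88826751708984, -3.0562236309051514), 34.345054626464844) fit ((101.07499694824219, -4.102536678314209), (63.278533935546875, 64.7132568359375), 12.104686737060547)
dark ring plane (array([-1.60605687e-03,  1.12796132e-03,  2.07634333e+02]), 9582)
center heights [163.35633285 164.27653179 164.97606475 171.84946952 198.28362451
 198.92819303]
tip [100.76871926  -5.45200805 165.1107959 ] 745 ((100.80538177490234, -3.5831139087677), 10.493069648742676)
line [ 98.55077173  15.55869215 198.21705058] 220 96.13667064611342
flat [100.64534014  -2.69628426 164.24058091] 143 normal [-0.00240328 -0.09582424  0.99539537] axes [[-0.99425732 -0.10626782 -0.01263068]
 [ 0.10698882 -0.98970949 -0.09501856]]
c stripe [  2.10614556  43.74711363 104.62788578] 998 92.96893087716627
disc plane (array([-1.87226431e-02,  1.87431515e-03,  1.05025154e+02]), 17732) [ 91.9643222  104.37305805 105.68702735]
disc circ ((2.907392740249634, -1.0890309810638428), 64.8104248046875) 67.39891972534916 [-65.89888699  63.0562759 ]
grip top z [47.92234885 48.38717487 49.3393141  67.85330954]
```

jog_arm([
  {"dp": [3.3, -0.1, 0], "rotation": [0, -0.4, 2], "jaw": 10},
  {"dp": [6.6, -0.2, 0], "rotation": [0, -0.7, 4], "jaw": 10},
  {"dp": [10.0, -0.25, 0], "rotation": [0, -1, 5.5], "jaw": 10},
  {"dp": [10.0, -0.25, 1.5], "rotation": [0, -1, 5.5], "jaw": 10},
  {"dp": [10.0, -0.25, 3], "rotation": [0, -1, 5.5], "jaw": 10},
  {"dp": [10.0, -0.25, 3], "rotation": [0, -1, 5.5], "jaw": 10},
  {"dp": [10.0, -0.25, 3], "rotation": [0, -1, 5.5], "jaw": 10},
  {"dp": [10.0, -0.25, 3], "rotation": [0, -1, 5.5], "jaw": 10},
])

```text
t: 5.43
tool_pos: [472.4, 144.9, 229.6]
orientation: [1.696, 2.131, 0.52]
contact_force: [0.4, 0.3, -3.4]
grip_width: 29.0
finger_force: 61.0
```

Run:
```python
from h import *
setcmd([10,-.25,3],[0,-1,5.5])
T=Rn.from_rotvec(state()["orientation"])
print("F tool",T.inv().apply(state()["contact_force"]).round(1),"T",T.inv().apply(state()["torque"]).round(2), "perr tool",T.inv().apply(state()["tool_pos"]-cmd()[0]).round(2))
```

```text
cmd [472.  145.7 228.9] meas [472.4 144.9 229.6] roterr deg [-0.   -0.05  0.08] F [ 0.4  0.3 -3.4] T [-0.1   0.64  0.01] t 5.43 w 29.0 q [ 0.25  0.11  2.   -0.13  0.51  0.12]
F tool [ 0.4 -1.3  3.1] T [ 0.65  0.06 -0.02] perr tool [-0.97  0.5  -0.42]
```

jog_arm([
  {"dp": [0, 0, 0], "rotation": [0, 0, 0], "jaw": 10},
  {"dp": [0, 0, 0], "rotation": [0, 0, 0], "jaw": 10},
  {"dp": [0, 0, 0], "rotation": [0, 0, 0], "jaw": 10},
  {"dp": [0, 0, 0], "rotation": [0, 0, 0], "jaw": 10},
  {"dp": [0, 0, 0], "rotation": [0, 0, 0], "jaw": 10},
])

```text
t: 5.85
tool_pos: [472.0, 145.7, 229.1]
orientation: [1.695, 2.132, 0.521]
contact_force: [0.2, 0.6, -3.5]
grip_width: 28.9
finger_force: 61.0
```

```bash
cat >> h.py <<'E'
def tf():
    s=state();T=Rn.from_rotvec(s["orientation"]);print("F tool",T.inv().apply(s["contact_force"]).round(1),"T",T.inv().apply(s["torque"]).round(2), "perr tool",T.inv().apply(s["tool_pos"]-cmd()[0]).round(2))
E
python3 - <<'E'
from h import *
setcmd([0,0,0],[0,0,0]);tf()
im,d=imaging.grab_frame("wrist");im2,_=imaging.grab_frame("scene")
a=np.vstack([im[0:240],cv2.resize(im2[160:260,250:390],None,fx=2.4,fy=2.4,interpolation=cv2.INTER_CUBIC)[:, :560] if 0 else cv2.copyMakeBorder(cv2.resize(im2[150:260,260:400],None,fx=3,fy=3,interpolation=cv2.INTER_CUBIC),0,0,0,140,cv2.BORDER_CONSTANT)]);save("w3",a)
E
```

```text
cmd [472.  145.7 228.9] meas [472.  145.7 229.1] roterr deg [-0.01 -0.    0.01] F [ 0.2  0.6 -3.5] T [-0.11  0.64  0.1 ] t 5.85 w 28.9 q [ 0.25  0.11  2.   -0.13  0.51  0.12]
F tool [ 0.7 -1.5  3.2] T [ 0.64  0.09 -0.1 ] perr tool [-0.09  0.1  -0.19]
```

View pics/w3.png

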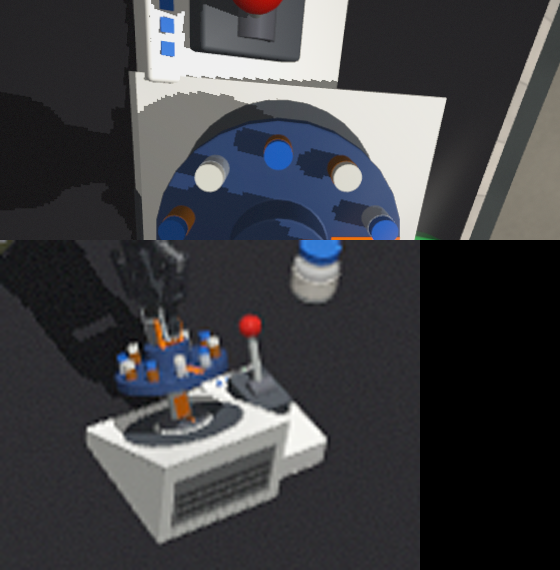

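The scene view shows the carousel hovering over the shaft with the axes aligned and the orange flat facing the same way. I'll advance slowly.

jog_arm([
  {"dp": [0, 0, 0.5], "rotation": [0, 0, 0], "jaw": 10},
  {"dp": [0, 0, 1.0], "rotation": [0, 0, 0], "jaw": 10},
  {"dp": [0, 0, 1.4], "rotation": [0, 0, 0], "jaw": 10},
  {"dp": [0, 0, 1.7], "rotation": [0, 0, 0], "jaw": 10},
  {"dp": [0, 0, 1.9], "rotation": [0, 0, 0], "jaw": 10},
  {"dp": [0, 0, 2.1], "rotation": [0, 0, 0], "jaw": 10},
  {"dp": [0, 0, 2.1], "rotation": [0, 0, 0], "jaw": 10},
  {"dp": [0, 0, 2.1], "rotation": [0, 0, 0], "jaw": 10},
])

```text
t: 6.62
tool_pos: [482.5, 147.0, 210.7]
orientation: [1.695, 2.132, 0.52]
contact_force: [0.8, 0.4, -3.8]
grip_width: 29.0
finger_force: 61.2
```

Run:
```python
from h import *
setcmd([0,0,2.1],[0,0,0]);tf()
```

```text
cmd [482.5 147.  210.7] meas [482.5 147.  210.7] roterr deg [ 0.01 -0.    0.  ] F [ 0.8  0.4 -3.8] T [-0.08  0.65 -0.03] t 6.62 w 29.0 q [ 0.24  0.16  2.   -0.14  0.47  0.13]
F tool [ 0.5 -1.2  3.7] T [0.65 0.05 0.03] perr tool [ 0.   -0.    0.06]
```

jog_arm([
  {"dp": [0, 0, 0.3], "rotation": [0, 0, 0], "jaw": 10},
  {"dp": [0, 0, 0.6], "rotation": [0, 0, 0], "jaw": 10},
  {"dp": [0, 0, 0.9], "rotation": [0, 0, 0], "jaw": 10},
  {"dp": [0, 0, 1.2], "rotation": [0, 0, 0], "jaw": 10},
  {"dp": [0, 0, 1.4], "rotation": [0, 0, 0], "jaw": 10},
  {"dp": [0, 0, 1.4], "rotation": [0, 0, 0], "jaw": 10},
  {"dp": [0, 0, 1.4], "rotation": [0, 0, 0], "jaw": 10},
])

```text
t: 7.2
tool_pos: [489.5, 147.8, 198.5]
orientation: [1.695, 2.133, 0.52]
contact_force: [-0.6, -0.5, -3.9]
grip_width: 28.6
finger_force: 61.2
```

Run:
```python
from h import *
setcmd([0,0,1.4],[0,0,0]);tf()
```

```text
cmd [489.5 147.8 198.6] meas [489.5 147.8 198.5] roterr deg [ 0.02 -0.    0.  ] F [-0.6 -0.5 -3.9] T [-0.08  0.64  0.01] t 7.2 w 28.6 q [ 0.24  0.19  1.99 -0.15  0.44  0.13]
F tool [-0.1 -2.5  3. ] T [ 0.64  0.07 -0.01] perr tool [-0.01 -0.05  0.14]
```

jog_arm([
  {"dp": [0, 0, 0.3], "rotation": [0, 0, 0], "jaw": 10},
  {"dp": [0, 0, 0.6], "rotation": [0, 0, 0], "jaw": 10},
  {"dp": [0, 0, 0.9], "rotation": [0, 0, 0], "jaw": 10},
  {"dp": [0, 0, 1.2], "rotation": [0, 0, 0], "jaw": 10},
  {"dp": [0, 0, 1.4], "rotation": [0, 0, 0], "jaw": 10},
  {"dp": [0, 0, 1.5], "rotation": [0, 0, 0], "jaw": 10},
  {"dp": [0, 0, 1.6], "rotation": [0, 0, 0], "jaw": 10},
  {"dp": [0, 0, 1.6], "rotation": [0, 0, 0], "jaw": 10},
  {"dp": [0, 0, 1.6], "rotation": [0, 0, 0], "jaw": 10},
])

```text
t: 7.95
tool_pos: [496.7, 148.7, 186.2]
orientation: [1.695, 2.132, 0.52]
contact_force: [-36.9, -6.3, 33.1]
grip_width: 28.8
finger_force: 67.7
```

Run:
```python
from h import *
setcmd([0,0,1.6],[0,0,0]);tf()
```

```text
cmd [497.5 148.7 184.8] meas [496.7 148.7 186.2] roterr deg [ 0.02 -0.02 -0.01] F [-36.9  -6.3  33.1] T [-0.84  3.08 -0.25] t 7.95 w 28.8 q [ 0.24  0.23  1.98 -0.15  0.42  0.14]
F tool [ -0.2 -15.8 -47.4] T [ 3.19 -0.19 -0.02] perr tool [ 0.05  0.07 -1.61]
```

Home contact came at the expected depth. I'll relieve the load, release and retract along the axis.

jog_arm([
  {"dp": [0, 0, -0.1], "rotation": [0, 0, 0], "jaw": 10},
  {"dp": [0, 0, -0.1], "rotation": [0, 0, 0], "jaw": 10},
  {"dp": [0, 0, -0.1], "rotation": [0, 0, 0], "jaw": 40},
  {"dp": [0, 0, -0.1], "rotation": [0, 0, 0], "jaw": 70},
  {"dp": [0, 0, -0.1], "rotation": [0, 0, 0], "jaw": 85},
  {"dp": [0, 0, -0.1], "rotation": [0, 0, 0], "jaw": 85},
  {"dp": [0, 0, -0.1], "rotation": [0, 0, 0], "jaw": 85},
  {"dp": [0, 0, -0.1], "rotation": [0, 0, 0], "jaw": 85},
  {"dp": [0, 0, -1], "rotation": [0, 0, 0], "jaw": 85},
  {"dp": [0, 0, -2.5], "rotation": [0, 0, 0], "jaw": 85},
  {"dp": [0, 0, -5], "rotation": [0, 0, 0], "jaw": 85},
  {"dp": [0, 0, -8], "rotation": [0, 0, 0], "jaw": 85},
  {"dp": [0, 0, -11], "rotation": [0, 0, 0], "jaw": 85},
  {"dp": [0, 0, -13], "rotation": [0, 0, 0], "jaw": 85},
  {"dp": [0, 0, -13], "rotation": [0, 0, 0], "jaw": 85},
  {"dp": [0, 0, -13], "rotation": [0, 0, 0], "jaw": 85},
  {"dp": [0, 0, -13], "rotation": [0, 0, 0], "jaw": 85},
  {"dp": [0, 0, -13], "rotation": [0, 0, 0], "jaw": 85},
])

```text
t: 9.45
tool_pos: [432.6, 141.0, 296.3]
orientation: [1.696, 2.133, 0.519]
contact_force: [-0.3, -0.2, 1.1]
grip_width: 72.8
finger_force: 0.0
```

Run:
```python
from h import *
setcmd([0,0,-13],[0,0,0]);tf();s=state()
cal=imaging.calibration("wrist");im,d=imaging.grab_frame("wrist");P=cloud("wrist",d,cal);save("w4",im);np.savez("w4",im=im,d=d,P=P)
T=Rn.from_rotvec(s["orientation"]);X=T.inv().apply((P-s["tool_pos"]).reshape(-1,3)).reshape(P.shape)
hsv=cv2.cvtColor(im,cv2.COLOR_RGB2HSV);v,u=np.mgrid[0:420,0:560]
dk=(hsv[...,0]>100)&(hsv[...,0]<130)&(hsv[...,1]>90)&(d>0)&(X[...,2]>190)&(np.hypot(X[...,0],X[...,1])<80)
q=X[dk];print("disc top z",np.percentile(q[:,2],[5,25,50,75,95]),"circ",cv2.minEnclosingCircle(q[:,:2].astype(np.float32)))
def fit(q):
    for i in range(6):
        A=np.c_[q[:,:2],np.ones(len(q))];k=np.linalg.lstsq(A,q[:,2],rcond=None)[0];q=q[abs(A@k-q[:,2])<max(1.5,6-i)]
    return k
print("disc plane",fit(q[q[:,2]>np.median(q[:,2])-5]))
f=(hsv[...,1]<40)&(hsv[...,2]>150)&(d>0)&(np.hypot(X[...,0],X[...,1])<110)&(np.hypot(X[...,0],X[...,1])>68)&(abs(X[...,2]-240)<15)
print("face",fit(X[f]),f.sum())
r=((hsv[...,0]<4)|(hsv[...,0]>175))&(hsv[...,1]>180)&(hsv[...,2]>90)&(d>0);n,l,st,_=cv2.connectedComponentsWithStats(r.astype(np.uint8))
if n>1: i=1+np.argmax(st[1:,4]);print("red",st[i],P[l==i].mean(0),np.percentile(P[l==i],[1,99],axis=0))
```

```text
cmd [432.6 141.1 297.2] meas [432.6 141.  296.3] roterr deg [ 0.09 -0.   -0.  ] F [-0.3 -0.2  1.1] T [-0.04  0.24  0.03] t 9.45 w 72.8 q [ 0.26 -0.08  2.02 -0.11  0.69  0.1 ]
F tool [-0.2  0.3 -1.1] T [ 0.24  0.03 -0.03] perr tool [-0.02 -0.48  0.78]
disc top z [206.54813036 230.98085311 232.07169568 232.84889112 233.87658949] circ ((2.3829610347747803, -0.2332988679409027), 64.54913330078125)
disc plane [-1.83118658e-02 -6.15617431e-04  2.32587346e+02]
face [-5.45699783e-03 -1.89573344e-04  2.54835821e+02] 2340
red [ 246    0   41   39 1289] [483.49250304 266.27022652 141.9472912 ] [[474.11563471 257.04872849 133.59104444]
 [495.43572637 276.119529   147.00641216]]
```

View pics/w4.png

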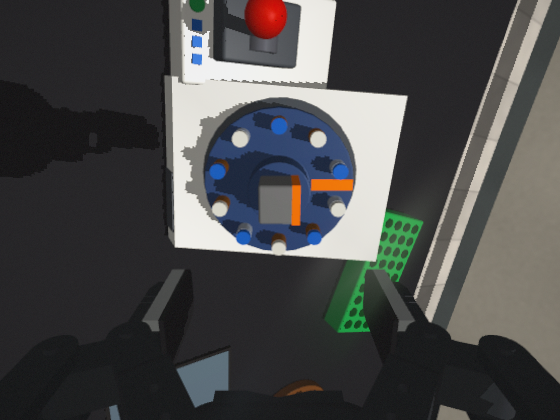

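The carousel is home: the disc is at the expected depth, flush with the seat, and its stripe matches the flat. The red ball is at (266,15) in the image, world ≈ (484.5,266.5,134). Next I'll push it with closed fingers along the sampler's x.

Run:
```python
from h import *
a=np.radians(98.8);R=frame([0,0,-1],[np.cos(a),np.sin(a),0]);delta([436,259,235],R)
```

```text
dp [11.78 -0.35  6.24] rot [30.07  2.2   4.14] rows>= 4.3
```

jog_arm([
  {"dp": [2.4, 0, 0], "rotation": [6, 0.4, 0.8], "jaw": 30},
  {"dp": [4.8, -0.1, 0], "rotation": [12, 0.8, 1.6], "jaw": 0},
  {"dp": [7.2, -0.2, 0], "rotation": [18, 1.3, 2.5], "jaw": 0},
  {"dp": [9.6, -0.3, 1], "rotation": [24, 1.8, 3.3], "jaw": 0},
  {"dp": [11.8, -0.35, 3], "rotation": [30.1, 2.2, 4.1], "jaw": 0},
  {"dp": [11.8, -0.35, 6.2], "rotation": [30.1, 2.2, 4.1], "jaw": 0},
  {"dp": [11.8, -0.35, 6.2], "rotation": [30.1, 2.2, 4.1], "jaw": 0},
  {"dp": [11.8, -0.35, 6.2], "rotation": [30.1, 2.2, 4.1], "jaw": 0},
  {"dp": [11.8, -0.35, 6.2], "rotation": [30.1, 2.2, 4.1], "jaw": 0},
  {"dp": [11.8, -0.35, 6.2], "rotation": [30.1, 2.2, 4.1], "jaw": 0},
  {"dp": [11.8, -0.35, 6.2], "rotation": [30.1, 2.2, 4.1], "jaw": 0},
])

```text
t: 10.42
tool_pos: [435.7, 259.0, 236.7]
orientation: [2.044, 2.385, 0.002]
contact_force: [-0.0, 0.5, 0.2]
grip_width: -0.0
finger_force: 0.0
```

Run:
```python
from h import *
setcmd([11.8,-.35,6.2],[30.1,2.2,4.1]);tf()
R=cmd()[1].as_matrix();print(R.round(3))
a=np.radians(8.8);f=np.array([np.cos(a),np.sin(a)])
D=np.load("w4.npz");p=cmd()[0];b=np.array([484.5,266.5]);print("ball ahead,left",(b-p[:2])@f,(b-p[:2])@[-f[1],f[0]])
cal=imaging.calibration("wrist");im,d=imaging.grab_frame("wrist");P=cloud("wrist",d,cal)
hsv=cv2.cvtColor(im,cv2.COLOR_RGB2HSV);r=((hsv[...,0]<4)|(hsv[...,0]>175))&(hsv[...,1]>180)&(hsv[...,2]>90)&(d>0);n,l,st,_=cv2.connectedComponentsWithStats(r.astype(np.uint8))
for i in range(1,n):
  if st[i,4]>80:
    q=P[l==i];A=np.c_[2*q,np.ones(len(q))];s=np.linalg.lstsq(A,(q**2).sum(1),rcond=None)[0];print(st[i],q.mean(0),"sphere",s[:3],np.sqrt(s[3]+s[:3]@s[:3]))
save("w5",im)
```

```text
cmd [435.7 259.2 235.4] meas [435.7 259.  236.7] roterr deg [-0.13  0.04  0.02] F [-0.   0.5  0.2] T [ 0.01 -0.01  0.02] t 10.42 w -0.0 q [ 0.46  0.27  1.72 -0.    1.15  0.31]
F tool [ 0.5  0.1 -0.2] T [-0.01  0.01 -0.02] perr tool [-0.16 -0.04 -1.33]
[[-0.154  0.988 -0.001]
 [ 0.988  0.154 -0.   ]
 [-0.    -0.001 -1.   ]]
ball ahead,left 49.33581655681514 -0.20825567041593362
[373 225  18  27 289] [484.12054943 277.67166796 141.88090232] sphere [484.8098065  274.4305556  138.34547908] 6.265498093156633
[380 245  20  21 245] [489.96705608 269.5643379  145.44355641] sphere [488.92113268 269.30555041 141.69403554] 5.4231793712096765
```

View pics/w5.png

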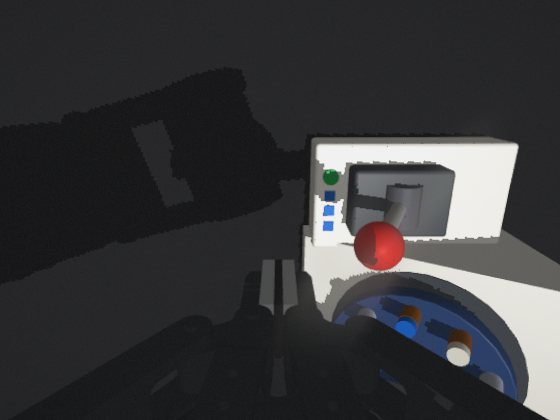

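The view shows the closed fingertips at (278,280) and the ball at (379,245), with the push direction to image right. I'll lower and push.

jog_arm([
  {"dp": [0.1, 0, 2], "rotation": [0, 0, 0], "jaw": 0},
  {"dp": [0.1, 0, 4], "rotation": [0, 0, 0], "jaw": 0},
  {"dp": [0.1, 0, 4], "rotation": [0, 0, 0], "jaw": 0},
  {"dp": [0.1, 1, 4], "rotation": [0, 0, 0], "jaw": 0},
  {"dp": [0.1, 2, 4], "rotation": [0, 0, 0], "jaw": 0},
  {"dp": [0.1, 3, 4], "rotation": [0, 0, 0], "jaw": 0},
  {"dp": [0.1, 4, 4], "rotation": [0, 0, 0], "jaw": 0},
  {"dp": [0.1, 5, 4], "rotation": [0, 0, 0], "jaw": 0},
  {"dp": [0.1, 6, 4], "rotation": [0, 0, 0], "jaw": 0},
  {"dp": [0.1, 7, 4], "rotation": [0, 0, 0], "jaw": 0},
  {"dp": [0.1, 8, 4], "rotation": [0, 0, 0], "jaw": 0},
  {"dp": [0.1, 8.7, 4], "rotation": [0, 0, 0], "jaw": 0},
  {"dp": [0.1, 9.4, 4], "rotation": [0, 0, 0], "jaw": 0},
  {"dp": [0.1, 9.4, 4], "rotation": [0, 0, 0], "jaw": 0},
  {"dp": [0.1, 9.4, 4], "rotation": [0, 0, 0], "jaw": 0},
  {"dp": [0.1, 9.4, 4], "rotation": [0, 0, 0], "jaw": 0},
])

```text
t: 11.8
tool_pos: [528.2, 274.6, 195.5]
orientation: [-2.043, -2.386, 0.001]
contact_force: [0.1, 0.4, -0.7]
grip_width: -0.1
finger_force: 0.0
```

Run:
```python
from h import *
setcmd([.1,9.4,4],[0,0,0]);tf()
im,d=imaging.grab_frame("wrist");save("w6",im)
```

```text
cmd [528.4 274.6 195.3] meas [528.2 274.6 195.5] roterr deg [-0.  0. -0.] F [ 0.1  0.4 -0.7] T [-0.01 -0.03 -0.07] t 11.8 w -0.1 q [ 0.42  0.5   1.5  -0.    1.14  0.26]
F tool [0.4 0.1 0.7] T [-0.03 -0.01  0.07] perr tool [ 0.03 -0.25 -0.21]
```

View pics/w6.png

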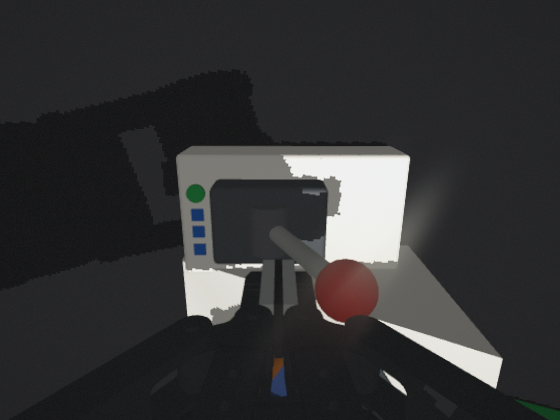

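The lever is well over, with the ball now at (347,290). I'll push further until the stop shows as force.

jog_arm([
  {"dp": [0, 0.2, 0], "rotation": [0, 0, 0], "jaw": 0},
  {"dp": [0, 0.4, 0], "rotation": [0, 0, 0], "jaw": 0},
  {"dp": [0, 0.4, 0], "rotation": [0, 0, 0], "jaw": 0},
  {"dp": [0, 0.4, 0], "rotation": [0, 0, 0], "jaw": 0},
])

```text
t: 12.18
tool_pos: [532.5, 275.2, 195.3]
orientation: [-2.044, -2.386, 0.001]
contact_force: [-0.3, -0.4, 0.6]
grip_width: -0.2
finger_force: 0.0
```

Run:
```python
from h import *
setcmd([0,.4,0],[0,0,0]);tf()
```

```text
cmd [532.4 275.2 195.3] meas [532.5 275.2 195.3] roterr deg [-0.01  0.    0.  ] F [-0.3 -0.4  0.6] T [-0.03 -0.05  0.04] t 12.18 w -0.2 q [ 0.42  0.51  1.49 -0.    1.14  0.26]
F tool [-0.4 -0.4 -0.6] T [-0.04 -0.04 -0.04] perr tool [ 0.02  0.09 -0.  ]
```

jog_arm([
  {"dp": [0, 0.2, 0], "rotation": [0, 0, 0], "jaw": 0},
  {"dp": [0, 0.4, 0], "rotation": [0, 0, 0], "jaw": 0},
  {"dp": [0, 0.4, 0], "rotation": [0, 0, 0], "jaw": 0},
  {"dp": [0, 0.4, 0], "rotation": [0, 0, 0], "jaw": 0},
])

```text
t: 12.52
tool_pos: [535.5, 275.7, 195.0]
orientation: [-2.042, -2.385, 0.005]
contact_force: [-11.5, -2.4, 3.0]
grip_width: -0.1
finger_force: 5.7
```

Run:
```python
from h import *
setcmd([0,.4,0],[0,0,0]);tf()
```

```text
cmd [536.3 275.8 195.3] meas [535.5 275.7 195. ] roterr deg [ 0.2  -0.02 -0.01] F [-11.5  -2.4   3. ] T [-0.35  1.67 -0.03] t 12.52 w -0.1 q [0.41 0.52 1.48 0.   1.15 0.26]
F tool [ -0.6 -11.7  -2.9] T [ 1.7  -0.09  0.03] perr tool [ 0.06 -0.79  0.3 ]
```

The force reads 12 N, so the lever is on its stop. I'll back off, rise, and check.

jog_arm([
  {"dp": [0, -1.5, 0], "rotation": [0, 0, 0], "jaw": 0},
  {"dp": [0, -4, 0], "rotation": [0, 0, 0], "jaw": 0},
  {"dp": [0, -7, -2], "rotation": [0, 0, 0], "jaw": 0},
  {"dp": [0, -9, -6], "rotation": [0, 0, 0], "jaw": 0},
  {"dp": [0, -9, -10], "rotation": [0, 0, 0], "jaw": 0},
  {"dp": [0, -9, -12], "rotation": [0, 0, 0], "jaw": 0},
  {"dp": [0, -9, -12], "rotation": [0, 0, 0], "jaw": 0},
  {"dp": [0, -9, -12], "rotation": [0, 0, 0], "jaw": 0},
  {"dp": [0, -9, -12], "rotation": [0, 0, 0], "jaw": 0},
  {"dp": [0, -9, -12], "rotation": [0, 0, 0], "jaw": 0},
])

```text
t: 13.35
tool_pos: [447.4, 261.9, 314.0]
orientation: [-2.043, -2.385, 0.004]
contact_force: [-0.3, 0.6, 0.1]
grip_width: 0.2
finger_force: 0.0
```

Run:
```python
from h import *
setcmd([0,-9,-12],[0,0,0])
cal=imaging.calibration("wrist");im,d=imaging.grab_frame("wrist");P=cloud("wrist",d,cal)
hsv=cv2.cvtColor(im,cv2.COLOR_RGB2HSV);r=((hsv[...,0]<4)|(hsv[...,0]>175))&(hsv[...,1]>180)&(hsv[...,2]>60)&(d>0);n,l,st,_=cv2.connectedComponentsWithStats(r.astype(np.uint8))
if n>1:
    i=1+np.argmax(st[1:,4]);q=P[l==i];lo,hi=np.percentile(q,[2,98],axis=0);print(st[i],lo,hi,"travel x",np.hypot(*(((lo+hi)/2)[:2]-[484.5,266.5])))
im2,_=imaging.grab_frame("scene")
a=np.hstack([cv2.resize(im,(400,300)),cv2.resize(im2[140:290,210:410],(400,300),interpolation=cv2.INTER_CUBIC)]);save("w7",a)
for n_ in("rack_center","bottle_center","jar_center"):
    o=imaging.outline_of("scene",n_);print(n_,o[0]["rect"] if o else None)
```

```text
cmd [447.5 262.  315.3] meas [447.4 261.9 314. ] roterr deg [ 0.12 -0.04  0.01] F [-0.3  0.6  0.1] T [-0.01  0.01 -0.  ] t 13.35 w 0.2 q [ 0.46  0.22  1.59 -0.    1.33  0.3 ]
[433 193  22  26 403] [554.93230063 272.13439041 139.284238  ] [568.43356053 289.72943175 145.04645619] travel x 78.52060131225684
rack_center [274.6, 265.0, 343.6, 303.4]
bottle_center [140.8, 182.6, 162.1, 222.8]
jar_center [358.4, 146.4, 372.4, 170.5]
```

View pics/w7.png

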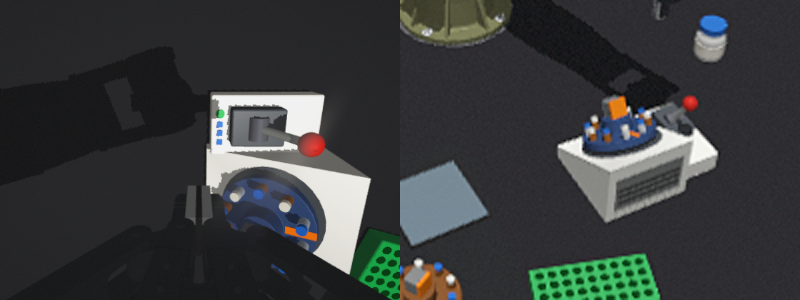

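The lever leans fully away with the ball at left-pane (312,145), a travel of about 78 mm. The carousel is seated, and the rack, bottle and jar have not moved. I'm handing the job in.

```bash
python3 -c "
from plant import ctrl; print(ctrl.finish_job())"
```

```text
the job is handed in; nothing more can be done
None
```

I seated the blue carousel fully home on the shaft with its orange mark on the flat's side, let go, threw the lock lever to its stop, and handed the job in at about 13 s; the rack, bottle and jar were not disturbed.

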